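# Fish the bike pump out of the pot rack

### The job

The bike pump lies under the deck of the low wooden rack, longer than the opening above it. Turn the black knob on the deck clockwise until its steel keeper bar clicks into the last notch, pointing between the two steel studs, then grip the pump through the opening, tilt it so that one end comes up first, and draw it out diagonally. Finish while holding the pump still in the gripper, the whole of it at least 50 mm above the deck and touching nothing else, with the keeper still parked between the studs and the other things on the shelf and deck left where they were.

Things in the scene. Friction and masses are not known exactly. Their poses are not given: they have to be found in the camera images.
- opening (a point): Centre of the square opening in the fixed wooden rack's deck, at deck-top height (120 mm above the shelf). Rack axes: x along its length back towards the robot (yaw varies about pi), y to the robot's right, z up. Opening 170 x 170 mm (x and y -85 to 85). Deck 12 mm thick, x -205 to 145, y -125 to 190. Below: end boards (inner faces x -191, 133), 45 mm side rails at y -125 and 190, no floor.
- pump_center (a point): Centre of the bike pump: straight round blue rod 240 mm long, 28 mm across, about 0.16 kg, lying along its own x axis (the rack's x) on two cross-bars, its axis 35 mm below the deck's top, 9 mm free under the deck. Both its ends lie under the deck, the ringed one 15 to 45 mm beyond the opening's edge, so it cannot come up level.
- pump_ring (a point): Centre of the pump's end face nearer the robot (+120 mm along the pump's x axis), the handle end with black rings. A good grip is 30 to 45 mm from the pump's centre towards this end, fingers closing along y; push the pump away along -x until this end is inside the opening, and let it rise first, the hand leaning away from the robot.
- pump_plain (a point): Centre of the pump's other, plain end face, farther from the robot (-120 mm along the pump's x axis).
- keeper (a joint): Angle of knob and keeper bar, rad, growing clockwise seen from above. Spring detents at 0 (bar across the opening), 0.7 and 1.4 (parked: bar along the rack's -x, between the studs, clear of the opening). Stops at -0.08 and 1.5. Starts at 0 to 0.7. A detent pulls it in from about 0.25 rad and takes about 0.17 N m to leave.
- keeper_grip (a point): On the knob's vertical axis, at the height to grip, 35 mm above the deck's top, at rack x 60, y 150 mm from the opening's centre. Knob: upright black bar 46 mm long (this point's x axis, where the keeper points), 14 mm thick, 34 mm tall, top 13 mm above this point. Keeper: steel bar under it, 20 mm wide, 6 mm thick, reaching 190 mm from the axis, top 21 mm below this point.
- studs (a point): Deck-top point midway between the two small steel studs (10 mm high, 38 mm apart) that mark the parked place of the keeper's far part; at rack x -115, y 150 mm from the opening's centre. The knob's detent cam and spring plunger lie on the deck within 75 mm of the knob's axis, no higher than the keeper's top (14 mm above the deck).
- pot0: Terracotta pot, 72 mm rim, 65 mm long, lying on edge in the slotted rack at the right; leave alone. Origin at the centre of its base.
- pot1: Second such pot.
- pot2: Third such pot.
- fork: Stainless hand fork with wooden handle, 285 mm long, lying on the shelf at the left; leave alone. Origin on its underside near the middle.
- tin: Closed aluminium tin, 94 mm across, 82 mm high, standing at the left near the robot; leave alone. Origin under its centre.
- jar: Small aluminium screw jar, 36 mm across, 37 mm high, standing on the rack's deck at its corner nearest the robot on the left (about x 115, y -100 mm from the opening's centre); leave alone. Origin under its centre.
- spool: Empty wooden spool, 60 mm across, 69 mm high, standing at the right near the robot; leave alone. Origin under its centre.
- pump: The pump as a whole; origin at its centre, as point pump_center. Centre of mass about 30 mm from there towards the ringed end (+x).
- bars (a point): Point on the top of the cross-bar farther from the robot, at rack x -60, y 0, 49 mm below the deck's top. Two wooden bars, 14 mm wide along x, 21 mm high, centred at rack x -60 and 100, run the rack's full width and carry the pump. On each, two cheeks 12 mm high, 35 mm apart, keep the pump from rolling to y; it slides freely along x. Else the space under the opening is free down to the shelf.
Not all that is in view belongs to the job. Of the things like the pump, leave any that is orange or white; of the rest the larger one is meant.

How it is judged:
On the way, in this order (a step that is already met when the one before it is completed fails the run):
1. keeper turned to its parked notch while the pump still lies below the deck (value of joint keeper between 1.28 and 1.52 rad and z of each of pump_ring, pump_plain in the frame of opening below 0 m), for 0.3 s.
2. pump tilted through the opening: one end above the deck while the other is still below it (((z of pump_ring in the frame of opening above 0.02 m and z of pump_plain in the frame of opening below -0.02 m and x of pump_ring in the frame of opening between -0.3 and 0.3 m and y of pump_ring in the frame of opening between -0.2 and 0.2 m and x of pump_plain in the frame of opening between -0.3 and 0.3 m and y of pump_plain in the frame of opening between -0.2 and 0.2 m) or (z of pump_plain in the frame of opening above 0.02 m and z of pump_ring in the frame of opening below -0.02 m and x of pump_plain in the frame of opening between -0.3 and 0.3 m and y of pump_plain in the frame of opening between -0.2 and 0.2 m and x of pump_ring in the frame of opening between -0.3 and 0.3 m and y of pump_ring in the frame of opening between -0.2 and 0.2 m))), for 0.1 s.
At the end, for the whole second after the job is handed in: Pump gripped in the fingers and still (under 0.04 m/s), both its end centres more than 50 mm above the deck's top, touching neither rack nor shelf; keeper joint between 1.28 and 1.52 rad; each bystander within 30 mm of its start (value of joint keeper between 1.28 and 1.52 rad and z of each of pump_ring, pump_plain in the frame of opening above 0.05 m and contact force between the fingers and pump above 2 N and contact force between pump and rack below 0.2 N and contact force between pump and table below 0.2 N and linear speed of pump below 0.04 m/s and distance of each of pot0, pot1, pot2, fork, tin, jar, spool from where it was at the start of the episode below 0.03 m); the arm keeps its last pose, push and grip.
It fails at once if a bystander pushed more than 30 mm (distance of any of pot0, pot1, pot2, fork, tin, jar, spool from where it was at the start of the episode above 0.03 m).
It also fails if it takes over 54 s, if anything falls off the work surface, if the arm or the gripper's body presses on something with over 40 N, if the wrist force passes 120 N, or if a joint passes its speed limit or range.

### The arm

A 6-joint arm with a two-finger parallel gripper is mounted at the origin on the work surface. World frame = base frame: x ahead of the robot, y to its left, z up, the work surface at z = 0. Lengths are in m, angles in rad, forces in N, time in s.
With the tool pointing down it reaches from about 0.35 to 0.875 m from the base axis. Payload 4.2 kg.
Tool frame: the origin (TCP) lies at the very end of the fingers, on their centre line; the grasp point (between the pads) lies robot.hold_point_z behind it (robot.hold_point_z is the distance from the TCP to the grasp point, in m); z points along the fingers, y is the line along which they close (so a half turn about z gives the same grasp; the last joint's range is limited). The gripper opens to 85 mm and grips with 20 to 120 N. Pads are 22 mm wide; open, the fingers measure 114 mm over their backs; the gripper's body (76 mm by 85 mm) begins 54 mm behind the grasp point. The pads swing forward as they close: fully open they stand 13 mm farther back than shut.
Start: joints at [0.259, 0.385, 0.008, 0, -1.194, -0.259], TCP at [0.625, 0, 0.231] pointing down, gripper open.
Joint ranges: [-3.14, 3.14], [-1.21, 2.06], [-1.07, 1.41], [-3.16, 2.05], [-2.99, -0.16], [-3.1, 3.1]. Speed limits (rad/s): [2.79, 2.79, 3.14, 3.14, 3.14, 3.14].

### API

Orientations are given as a unit quaternion [w, x, y, z].
In Python, from workcell import robot, eyes, ticket gives the robot as it stands.
- The arm moves only by the shell command python3 -m jog 'ROWS' [FORCE]. ROWS is JSON, a list of rows, each a list of 7 numbers: the opening, from -1 (shut) to 1 (fully open), so that 0 is half open, then the shift along the tool's x, y, z in cm, then the turn, a rotation vector about the tool's x, y, z in rad. A call has 1 to 5 rows; each row shifts and turns the commanded pose from where the row before left it, along the tool's axes as they then stand; what a row does not reach is not made up. A row lasts 1/12 s, in which the tool goes at most 41.7 mm and 7.16 degrees, less where a joint would pass 70% of its speed; a pose out of reach is approached as far as the arm can. A call is refused whole if a number of a shift passes 4.17 or a number of a turn 0.125, either way. A call with a gripper value outside its range is refused whole. The fingers move at their own pace and stop on an object; FORCE is the grip in N (left out, the last holds). Time passes only in rows, so rows that do not move let the fingers close. It gives the time, the measured TCP pose, the force, the opening and the grip force at its end, in the units of the state.
- robot.sense(): the state, without advancing time (a new reading comes with each control period).
- eyes.capture(name): name is "scene" or "side" or "wrist"; returns a dict with "img" (420x560x3 uint8, red, green, blue), "K" (3x3 intrinsics, pixels), "xyz" and "rotation" of the camera in the world. Camera axes: x right, y down, z forward; pixel columns grow to the right and rows downward; lengths in m; the calibration is good to about 2 mm. A picture is of the moment at which its call begins. There is no depth.
- ticket.sign_off(): hands the job in; it is judged then, once.
The state is a dict: "clock": time; "joint_positions": joint angles; "dq": joint speeds; "effort": joint torques, N m; "ee_pos": TCP position; "tool_rot": TCP orientation; "wrist_force": force on the tool from outside, world axes, zero at the start; "wrist_torque": the same for the moment, N m; "width": finger opening in m; "gripper_force": force on a finger pad.
Only numpy, scipy, OpenCV 4.12 (cv2) and the standard library are available. Lean on these libraries where they do the work, as an engineer would, in place of code of your own. Each camera call takes 0.05 s, during which the arm holds its last target. There are 200 camera calls.

## Working session

There is one attempt and no reset: what is moved stays moved. The work goes in short steps, Python scripts to look and compute and a shell command to move; the robot and the scene stay as the last step left them, time stands still between calls to the robot, and variables do not carry over. Pictures are saved under pics/ and viewed, at most 10 in all, crops included, and the job is handed in when it is done.

```bash
mkdir -p pics; ls; python3 - <<'E'
from workcell import robot, eyes
import cv2,numpy as np,pickle
d={}
for n in("scene","side","wrist"):
    c=eyes.capture(n); d[n]=c
    print(n,np.round(c["K"],1).tolist(),np.round(c["xyz"],4).tolist(),np.round(c["rotation"],4).tolist())
    cv2.imwrite(f"pics/{n}0.png",c["img"][:,:,::-1])
pickle.dump(d,open("cap0.pkl","wb"))
print(robot.sense(),robot.hold_point_z)
E
```

```text
pics
scene [[438.6, 0.0, 278.5], [0.0, 438.6, 215.3], [0.0, 0.0, 1.0]] [1.2095, 0.3069, 1.1103] [-0.1648, 0.4791, 0.8203, -0.2652]
side [[498.1, 0.0, 279.3], [0.0, 498.1, 220.3], [0.0, 0.0, 1.0]] [-0.0114, 0.8492, 0.9865] [0.115, -0.2487, 0.8701, -0.4097]
wrist [[358.2, 0.0, 276.9], [0.0, 358.2, 214.4], [0.0, 0.0, 1.0]] [0.6233, -0.0812, 0.3728] [-0.0012, 0.0002, 0.9872, 0.1594]
{'clock': 0.15, 'joint_positions': array([ 2.58601945e-01,  3.85408766e-01,  6.90711464e-03, -3.59602199e-04,
       -1.19399390e+00, -2.58583769e-01]), 'dq': array([ 1.75148327e-03,  5.77238620e-05,  4.83908972e-03,  2.41178790e-03,
       -1.46921377e-04,  2.47958250e-03]), 'effort': array([-6.03353892e-04, -3.92678475e+01,  1.88581592e+01,  4.18858320e+00,
       -3.39302780e-03,  5.70479813e-06]), 'ee_pos': array([6.24548272e-01, 1.53143786e-05, 2.30441560e-01]), 'tool_rot': array([-6.50389574e-04, -7.07066060e-01,  7.07146970e-01,  5.71633668e-04]), 'wrist_force': array([-0.13557826, -0.60879957, -0.21018222]), 'wrist_torque': array([-0.02691332, -0.04220802,  0.02259964]), 'gripper_force': 0.0, 'width': 0.08502200595045217} 0.0187
```

View pics/scene0.png

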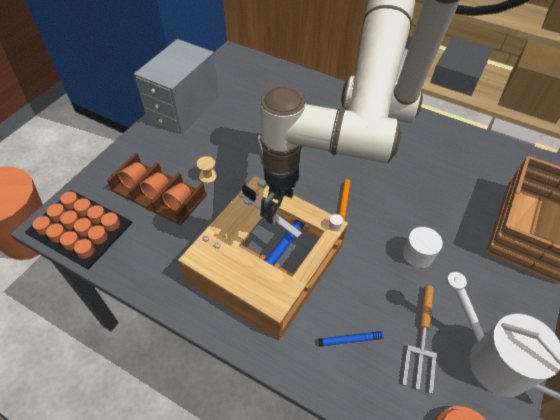

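View pics/wrist0.png

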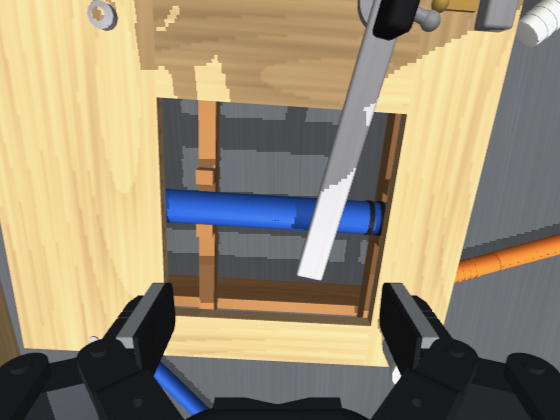

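View pics/side0.png

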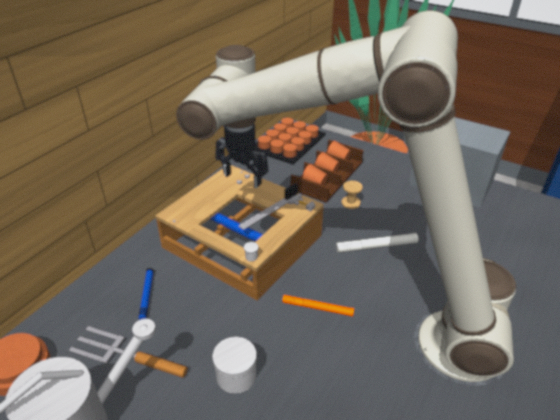

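The scene contains five pump-like things:
- Blue rod under the rack deck, wrist (165–385, 190–230).
- Blue rod on the shelf, scene (350, 339), which is thinner.
- Orange rod, scene (344, 200).
- White rod, side (378, 242).
- White ladle-like thing, scene (465, 300).

The blue rod under the deck fits: it isn't orange or white, it's the larger blue one, and it lies in the rack. I'll confirm with one enlarged crop.

```bash
cat > h.py <<'E'
import numpy as np
from scipy.spatial.transform import Rotation as R
def rot(q): return R.from_quat([q[1],q[2],q[3],q[0]])
def ray(c,uv,z):
    uv=np.atleast_2d(uv).astype(float)
    d=np.c_[uv,np.ones(len(uv))]@np.linalg.inv(c["K"]).T
    d=rot(c["rotation"]).apply(d); o=np.array(c["xyz"])
    return o+d*((z-o[2])/d[:,2])[:,None]
def proj(c,P):
    p=rot(c["rotation"]).inv().apply(np.atleast_2d(P)-np.array(c["xyz"]))@np.array(c["K"]).T
    return p[:,:2]/p[:,2:]
E
python3 - <<'E'
import cv2,pickle,numpy as np
from h import *
d=pickle.load(open("cap0.pkl","rb"));c=d["wrist"]
im=c["img"][:,:,::-1]
cv2.imwrite("pics/crop1.png",cv2.resize(im[40:340,140:430],None,fx=2,fy=2,interpolation=cv2.INTER_CUBIC))
q=ray(c,[(162,97),(407,113),(370,325),(165,312)],.12);print(q.round(4).tolist(),[np.linalg.norm(q[i]-q[i-1]).round(4) for i in range(4)])
hsv=cv2.cvtColor(np.ascontiguousarray(im),cv2.COLOR_BGR2HSV)
for n in("scene","wrist"):
  i=np.ascontiguousarray(d[n]["img"][:,:,::-1]);m=cv2.inRange(cv2.cvtColor(i,cv2.COLOR_BGR2HSV),(108,150,60),(125,255,255))
  for k in cv2.findContours(m,0,2)[0]:
    if cv2.contourArea(k)>100: print(n,cv2.minAreaRect(k), cv2.boundingRect(k))
E
```

```text
[[0.6997, -0.0803, 0.12], [0.5342, -0.07, 0.12], [0.5455, 0.0992, 0.12], [0.7141, 0.0865, 0.12]] [np.float64(0.1675), np.float64(0.1658), np.float64(0.1696), np.float64(0.169)]
scene ((352.60882568359375, 337.906982421875), (6.950137615203857, 61.04206848144531), 83.1572265625) (322, 332, 62, 13)
scene ((279.85772705078125, 248.11154174804688), (9.559931755065918, 36.48561096191406), 37.87498474121094) (266, 232, 29, 33)
scene ((126.0, 63.0), (126.0, 198.0), 90.0) (27, 0, 199, 127)
wrist ((178.31512451171875, 390.8521423339844), (66.50454711914062, 17.125537872314453), 44.09062194824219) (153, 362, 56, 54)
wrist ((377.0419921875, 217.64085388183594), (8.221848487854004, 31.339351654052734), 3.945185899734497) (372, 202, 10, 32)
wrist ((354.06195068359375, 216.57080078125), (32.1286735534668, 32.66082763671875), 3.814074993133545) (337, 200, 34, 34)
wrist ((239.63424682617188, 209.640869140625), (149.51596069335938, 32.938323974609375), 3.5035314559936523) (166, 189, 150, 42)
```

View pics/crop1.png

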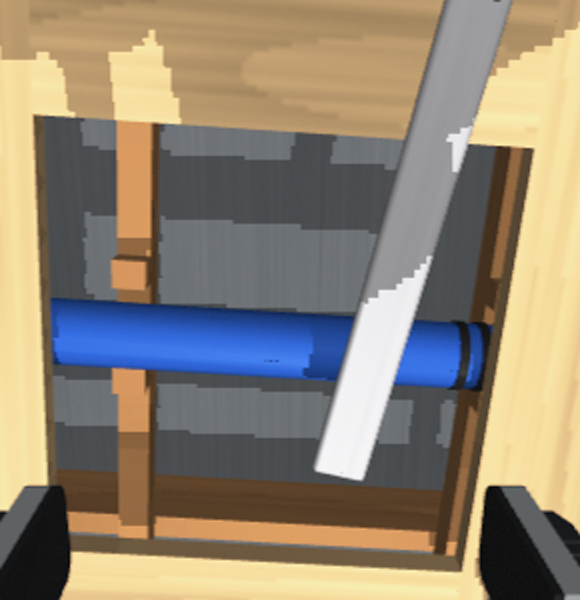

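The crop shows a thick blue rod with black rings at its right (robot) end, at wrist (380, 217), and the keeper bar crossing over it. This is the pump. The opening's top corners in the crop are (35,115), (532,149), (460,571) and (50,556).

```bash
python3 - <<'E'
import pickle,numpy as np
from h import *
d=pickle.load(open("cap0.pkl","rb"));c=d["wrist"]
uv=np.array([(35,115),(532,149),(460,571),(50,556)])/2+[140,40]
q=ray(c,uv,.12)[:,:2]
loc=np.array([(-85,85),(85,85),(85,-85),(-85,-85)])/1e3  # rack x toward robot, y to right
A=loc-loc.mean(0);B=q-q.mean(0);th=np.arctan2((A[:,0]*B[:,1]-A[:,1]*B[:,0]).sum(),(A*B).sum())
Rz=np.array([[np.cos(th),-np.sin(th)],[np.sin(th),np.cos(th)]]);t=q.mean(0)
print("yaw",th,"t",t,"res mm",(1e3*(loc@Rz.T+t-q)).round(1).tolist())
np.savez("rack.npz",R=Rz,t=t,th=th)
W=lambda x,y,z:np.r_[Rz@[x,y]+t,.12+z]
print("knob",W(.06,.15,.035),proj(c,W(.06,.15,.048)))
print("studs",W(-.115,.15,0))
toR=lambda p:(p[:2]-t)@Rz
# keeper edges near end: crop (315,470),(363,480) end; other (440,0),(508,0)
k=ray(c,np.array([(339,475),(475,0)])/2+[140,40],.134)
for p in k:print("keeper rack",toR(p))
v=toR(k[0])-np.array([.06,.15]);print("len,angle from -y toward -x",np.hypot(*v),np.arctan2(-v[0],-v[1]))
ks=toR(k[0])-toR(k[1]);print(np.arctan2(-ks[0],-ks[1]))
for u in[(488,356),(60,330)]:print("pump",toR(ray(c,np.array(u)/2+[140,40],.09)[0]))
for n in("scene","side"):
  print(n,proj(d[n],[W(.06,.15,.048),W(-.115,.15,0),W(.115,-.1,0),W(-.085,-.085,0)]).round().tolist())
E
```

```text
yaw 3.081045523325504 t [0.62442041 0.01072936] res mm [[1.4, 0.8], [-0.3, 0.0], [-0.8, 1.0], [-0.2, -1.8]]
knob [ 0.55545383 -0.13536517  0.155     ] [[412.87544208 -19.52709287]]
studs [ 0.73013316 -0.14595444  0.12      ]
keeper rack [ 0.02818322 -0.03520816]
keeper rack [0.05493    0.12744494]
len,angle from -y toward -x 0.18792117733343514 0.170128660079607
0.1629820248948833
pump [0.09136111 0.0004754 ]
pump [-0.08652751  0.00116517]
scene [[249.0, 188.0], [212.0, 242.0], [335.0, 225.0], [293.0, 276.0]]
side [[291.0, 187.0], [243.0, 180.0], [253.0, 258.0], [198.0, 225.0]]
```

```bash
python3 -m jog '[[1,3.4,1.7,0,0,0,0],[1,3.4,1.75,0,0,0,0],[1,3.4,1.7,0,0,0,0],[1,3.3,1.75,0,0,0,0],[1,0,0,0,0,0,0.115]]'; python3 -m jog '[[0.4,0,0,0,0,0,0.115],[0.4,0,0,0,0,0,0],[0.4,0,0,0,0,0,0]]'
python3 - <<'E'
from workcell import robot, eyes
import cv2,pickle
from h import *
c=eyes.capture("wrist");pickle.dump(c,open("cap1.pkl","wb"))
im=c["img"][:,:,::-1]; cv2.imwrite("pics/w1.png",im)
s=robot.sense();print(s["ee_pos"],rot(s["tool_rot"]).as_matrix().round(3).tolist())
k=np.load("rack.npz")
W=lambda x,y,z:np.r_[k["R"]@[x,y]+k["t"],.12+z]
print(proj(c,[W(.06,.15,.048),W(-.115,.15,0)]))
E
```

```text
clock: 0.57
ee_pos: [0.5526, -0.139, 0.2313]
tool_rot: [-0.001, -0.663, 0.749, 0.001]
wrist_force: [-0.2, 0.5, 0.1]
width: 0.0855
gripper_force: 0.0
clock: 0.82
ee_pos: [0.5558, -0.1351, 0.2311]
tool_rot: [-0.0, -0.622, 0.783, 0.0]
wrist_force: [0.3, -0.4, 0.4]
width: 0.0596
gripper_force: 0.0
[ 0.55596566 -0.13480491  0.23109064] [[-0.225, -0.974, -0.0], [-0.974, 0.225, 0.0], [-0.0, 0.0, -1.0]]
[[274.98442374 234.45029592]
 [ 50.67144689 246.73596725]]
```

View pics/w1.png

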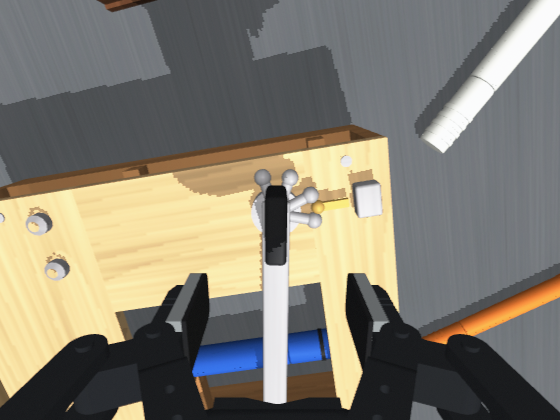

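The knob is centred in the jaws at about (276, 225), the studs are at (38, 222) and (57, 269), and the keeper hangs straight down the image. I'll work out the remaining knob offset.

```bash
python3 - <<'E'
import pickle,cv2
from h import *
c=pickle.load(open("cap1.pkl","rb"));k=np.load("rack.npz")
im=c["img"]; m=(im.max(2)<60).astype(np.uint8); m[275:]=0;m[:170]=0
n,l,s,ce=cv2.connectedComponentsWithStats(m)
for i in range(1,n):
  if s[i][4]>200:print(s[i],ce[i])
toR=lambda p:(p[:2]-k["t"])@k["R"]
for uv,z in[((276,186),.168),((276,264),.168),((276,225),.168),((47.5,245.5),.13)]:
  p=ray(c,uv,z)[0];print(p,toR(p))
E
```

```text
[ 265  186   22   78 1404] [275.12179487 219.47649573]
[ 0.54792121 -0.16506592  0.168     ] [0.06572162 0.18010213]
[ 0.55938636 -0.11564646  0.168     ] [0.05726786 0.13007947]
[ 0.55344481 -0.14125696  0.168     ] [0.06164883 0.15600256]
[ 0.72434503 -0.15009269  0.13      ] [-0.10947288  0.1544809 ]
```

```bash
python3 -m jog '[[0.4,0.4,0.1,3.0,0,0,0],[0.4,0,0,3.0,0,0,0],[0.4,0,0,2.0,0,0,0],[0.4,0,0,1.0,0,0,0],[0.4,0,0,0,0,0,0]]' 40; python3 -m jog '[[-1,0,0,0,0,0,0],[-1,0,0,0,0,0,0],[-1,0,0,0,0,0,0],[-1,0,0,0,0,0,0],[-1,0,0,0,0,0,0]]' 40
```

```text
clock: 1.28
ee_pos: [0.5528, -0.1381, 0.1387]
tool_rot: [-0.002, -0.622, 0.783, 0.002]
wrist_force: [0.4, 0.0, 0.1]
width: 0.0597
gripper_force: 0.0
clock: 1.7
ee_pos: [0.5559, -0.1388, 0.1431]
tool_rot: [0.002, -0.622, 0.783, -0.002]
wrist_force: [2.9, -0.9, 1.6]
width: 0.0134
gripper_force: 43.9
```

```bash
for i in 1 ; do python3 -m jog '[[-1,0,0,0,0,0,0.1],[-1,0,0,0,0,0,0.1],[-1,0,0,0,0,0,0.1],[-1,0,0,0,0,0,0.1],[-1,0,0,0,0,0,0.1]]'; done; python3 -m jog '[[-1,0,0,0,0,0,0.1],[-1,0,0,0,0,0,0.1],[-1,0,0,0,0,0,0],[-1,0,0,0,0,0,0],[-1,0,0,0,0,0,0]]'
```

```text
clock: 2.12
ee_pos: [0.5545, -0.1381, 0.143]
tool_rot: [0.001, -0.406, 0.914, -0.0]
wrist_force: [-2.1, 3.8, 6.4]
width: 0.0132
gripper_force: 44.4
clock: 2.53
ee_pos: [0.5542, -0.1376, 0.143]
tool_rot: [0.001, -0.315, 0.949, 0.0]
wrist_force: [-3.6, 4.5, 6.2]
width: 0.0136
gripper_force: 44.4
```

```bash
python3 -m jog '[[-1,0,0,0,0,0,0.1],[-1,0,0,0,0,0,0.1],[-1,0,0,0,0,0,0.1],[-1,0,0,0,0,0,0.1],[-1,0,0,0,0,0,0.1]]';  python3 -m jog '[[-1,0,0,0,0,0,0.1],[-1,0,0,0,0,0,0.12],[-1,0,0,0,0,0,0],[-1,0,0,0,0,0,0],[-1,0,0,0,0,0,0]]'; python3 -c "
from workcell import robot
s=robot.sense();print(s['wrist_torque'],s['joint_positions'])"
```

```text
clock: 2.95
ee_pos: [0.5536, -0.1363, 0.143]
tool_rot: [0.0, -0.068, 0.998, 0.002]
wrist_force: [-4.2, 12.1, 8.4]
width: 0.0133
gripper_force: 44.8
clock: 3.37
ee_pos: [0.5535, -0.1357, 0.143]
tool_rot: [-0.0, 0.039, 0.999, 0.002]
wrist_force: [-4.9, 13.6, 9.5]
width: 0.0135
gripper_force: 44.8
[3.47947655 1.25009326 0.17272195] [ 0.04183568  0.37125961 -0.25067568 -0.00441663 -0.9487408  -1.68760045]
```

```bash
python3 -m jog '[[0.3,0,0,0,0,0,0],[0.3,0,0,0,0,0,0],[0.3,0,0,0,0,0,0],[0.3,0,0,-3,0,0,0],[0.3,0,0,-4,0,0,0]]';  python3 -m jog '[[0.3,0,0,-4,0,0,0],[0.3,0,3.5,-2,0,0,0],[0.3,0,3.5,0,0,0,0],[0.3,0,0,0,0,0,0],[0.3,0,0,0,0,0,0]]'; python3 - <<'E'
from workcell import robot, eyes
import cv2,pickle
from h import *
c=eyes.capture("wrist");pickle.dump(c,open("cap2.pkl","wb"))
im=c["img"][:,:,::-1]; cv2.imwrite("pics/w2.png",im)
s=robot.sense();print(s["ee_pos"],rot(s["tool_rot"]).as_matrix().round(3).tolist(),c["xyz"],c["rotation"])
E
```

```text
clock: 3.78
ee_pos: [0.5514, -0.1389, 0.2081]
tool_rot: [-0.005, 0.04, 0.999, 0.0]
wrist_force: [1.5, -0.2, -0.5]
width: 0.0553
gripper_force: 0.0
clock: 4.2
ee_pos: [0.5596, -0.0679, 0.2715]
tool_rot: [0.0, 0.039, 0.999, 0.0]
wrist_force: [-0.4, -0.4, -0.6]
width: 0.0557
gripper_force: 0.0
[ 0.55936006 -0.06874586  0.27098959] [[-0.997, 0.078, -0.001], [0.078, 0.997, -0.0], [0.001, -0.0, -1.0]] [ 0.47751281 -0.06202253  0.41391152] [0.11676833 0.72445272 0.67068042 0.10826446]
```

View pics/w2.png

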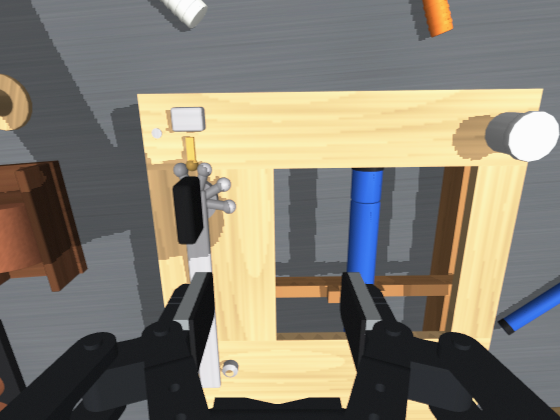

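The keeper now lies parallel to the deck's side, past the stud at (230, 368). The pump is at columns 348–384 under the opening. Next I'll measure the keeper angle and the pump axis.

```bash
python3 - <<'E'
import pickle,cv2
from h import *
c=pickle.load(open("cap2.pkl","rb"));k=np.load("rack.npz");th=float(k["th"])
im=np.ascontiguousarray(c["img"]);hsv=cv2.cvtColor(im,cv2.COLOR_RGB2HSV)
m=cv2.inRange(hsv,(108,150,40),(125,255,255))
pts=[]
for r in(180,195,215,235,255):
  x=np.where(m[r,320:410])[0]+320;pts.append(((x.min()+x.max())/2,r));print(r,x.min(),x.max())
P=ray(c,pts,.088);toR=lambda p:(p[:,:2]-k["t"])@k["R"]
print(P[:,:2].round(4).tolist(),toR(P).round(4).tolist())
v=P[0]-P[-1];print("pump yaw",np.arctan2(v[1],v[0])%(2*np.pi),"rack yaw",th)
for r in(250,300,340):
  print(r,im[r,180:245].tolist()[::5])
q=ray(c,[(274,167),(478,163),(455,337),(274,342)],.12);print(q[:,:2].round(4).tolist(),toR(q).round(4).tolist())
b=ray(c,[(230,368)],.13);print(toR(b))
E
```

```text
180 352 381
195 351 380
215 350 378
235 349 377
255 348 375
[[0.558, 0.0153], [0.5724, 0.0144], [0.5922, 0.013], [0.6128, 0.012], [0.6341, 0.0105]] [[0.0666, -0.0006], [0.0522, -0.0005], [0.0323, -0.0003], [0.0117, -0.0005], [-0.0097, -0.0003]]
pump yaw 3.077913134780132 rack yaw 3.081045523325504
250 [[201, 166, 118], [201, 165, 119], [162, 162, 164], [162, 161, 164], [162, 162, 164], [164, 163, 165], [153, 133, 110], [249, 226, 164], [246, 222, 159], [249, 226, 165], [247, 224, 161], [242, 215, 152], [246, 222, 160]]
300 [[25, 28, 30], [102, 105, 107], [102, 105, 107], [90, 92, 94], [19, 19, 21], [16, 17, 17], [17, 19, 19], [234, 202, 146], [236, 206, 145], [248, 225, 163], [244, 219, 156], [242, 215, 153], [250, 230, 169]]
340 [[25, 28, 29], [24, 24, 28], [36, 37, 38], [24, 25, 25], [15, 17, 18], [18, 18, 18], [228, 228, 230], [224, 223, 226], [248, 226, 165], [242, 214, 153], [249, 226, 165], [246, 223, 160], [248, 226, 164]]
[[0.5332, -0.0687], [0.5428, 0.0995], [0.7135, 0.094], [0.7057, -0.0824]] [[0.0863, 0.0848], [0.0868, -0.0836], [-0.0839, -0.0885], [-0.0868, 0.0881]]
[[-0.10847641  0.1312436 ]]
```

```bash
python3 -m jog '[[0.4,-0.8,2.8,0,0,0,0],[0.4,-0.8,2.8,0,0,0,0],[0.4,-0.8,2.8,0,0,0,-0.015],[0.4,0,0,3.5,0,0,0],[0.4,0,0,3.5,0,0,0]]'; python3 -m jog '[[0.4,0,0,3.5,0,0,0],[0.4,0,0,2.5,0,0,0],[0.4,0,0,2,0,0,0],[0.4,0,0,0,0,0,0],[0.4,0,0,0,0,0,0]]'; python3 - <<'E'
from workcell import robot, eyes
import cv2,pickle
c=eyes.capture("wrist");pickle.dump(c,open("cap3.pkl","wb"))
im=c["img"][:,:,::-1]; cv2.imwrite("pics/w3.png",im)
s=robot.sense();print(s["ee_pos"])
E
```

```text
clock: 4.67
ee_pos: [0.5919, 0.0134, 0.2017]
tool_rot: [0.002, 0.032, 0.999, 0.0]
wrist_force: [0.2, -0.5, -1.6]
width: 0.0596
gripper_force: 0.0
clock: 5.08
ee_pos: [0.5897, 0.0116, 0.1201]
tool_rot: [-0.002, 0.033, 0.999, -0.001]
wrist_force: [0.5, 0.2, -0.1]
width: 0.0598
gripper_force: 0.0
[0.59080465 0.01205365 0.12173231]
```

View pics/w3.png

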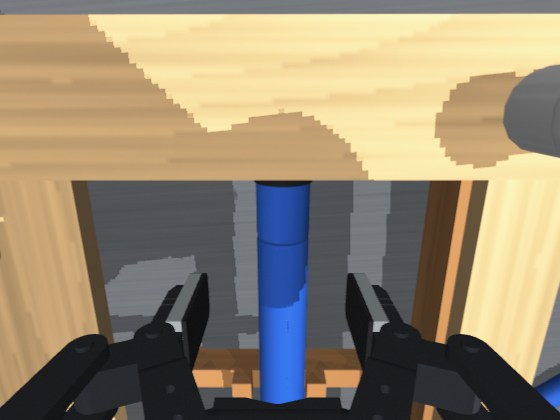

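The pump runs between the pads (columns 257–310) and heads under the near deck edge at row 180. The jar at (535, 110) is clear.

```bash
python3 -m jog '[[0.4,0,0,2.5,0,0,0],[0.4,0,0,2,0,0,0],[0.4,0,0,0.8,0,0,0],[0.4,0,0,0,0,0,0],[0.4,0,0,0,0,0,0]]' 60; python3 -m jog '[[-1,0,0,0,0,0,0],[-1,0,0,0,0,0,0],[-1,0,0,0,0,0,0],[-1,0,0,0,0,0,0],[-1,0,0,0,0,0,0]]' 60
```

```text
clock: 5.55
ee_pos: [0.5913, 0.0129, 0.0697]
tool_rot: [0.001, 0.032, 0.999, 0.0]
wrist_force: [0.1, 0.2, -0.7]
width: 0.0597
gripper_force: 0.0
clock: 5.97
ee_pos: [0.5913, 0.0131, 0.07]
tool_rot: [0.001, 0.032, 0.999, 0.0]
wrist_force: [-0.8, -0.2, 6.2]
width: 0.0262
gripper_force: 59.0
```

```bash
python3 -m jog '[[-1,-0.8,0,-0.2,0,0,0],[-1,-0.9,0,-0.1,0,0,0],[-1,-0.9,0,0,0,0,0],[-1,-0.9,0,0,0,0,0],[-1,0,0,0,0,0,0]]' 80; python3 -m jog '[[-1,0,0,0,0,0,0],[-1,0,0,0,0,0,0]]'; python3 - <<'E'
from workcell import robot, eyes
import cv2,pickle
c=eyes.capture("wrist");pickle.dump(c,open("cap4.pkl","wb"))
im=c["img"][:,:,::-1]; cv2.imwrite("pics/w4.png",im)
s=robot.sense();print(s["ee_pos"])
E
```

```text
clock: 6.38
ee_pos: [0.6272, 0.0106, 0.0706]
tool_rot: [0.0, 0.032, 0.999, -0.0]
wrist_force: [-0.2, -0.7, -1.9]
width: 0.0258
gripper_force: 78.7
clock: 6.55
ee_pos: [0.6247, 0.0106, 0.0706]
tool_rot: [-0.001, 0.032, 0.999, -0.0]
wrist_force: [-0.5, 0.1, -2.4]
width: 0.0259
gripper_force: 78.7
[0.62455675 0.01060657 0.07078548]
```

View pics/w4.png

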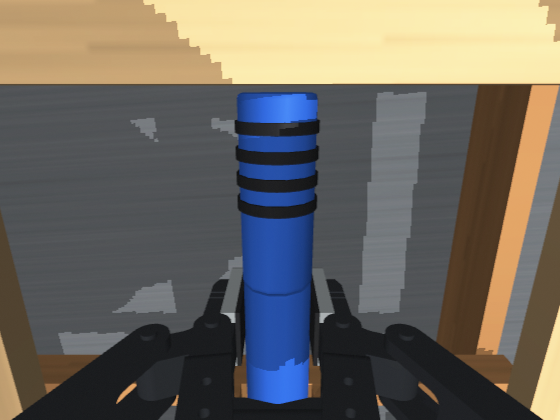

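The ringed end is now visible at row 95, just inside the deck edge at row 84. I'll compute its position.

```bash
python3 - <<'E'
import pickle
from h import *
c=pickle.load(open("cap4.pkl","rb"));k=np.load("rack.npz")
toR=lambda p:(p[:,:2]-k["t"])@k["R"]
print(toR(ray(c,[(278,94)],.103)),toR(ray(c,[(278,84)],.12)),toR(np.array([[.6246,.0106,0]])),c["xyz"])
E
```

```text
[[ 8.24002460e-02 -8.73956047e-05]] [[ 8.46156262e-02 -4.81763545e-05]] [[-0.00018709  0.00011826]] [0.54282353 0.01546536 0.21317611]
```

```bash
python3 -m jog '[[-1,-0.75,0,0,0,0,0],[-1,-0.75,0,0,0,0,0],[-1,0,0,0,0,0,0],[-1,0.1,0,-0.4,0,0.0525,0],[-1,0.1,0,-0.35,0,0.0525,0]]'; python3 -m jog '[[-1,0.12,0,-0.3,0,0.0525,0],[-1,0.12,0,-0.3,0,0.0525,0],[-1,0.15,0,-0.3,0,0.0525,0],[-1,0.15,0,-0.3,0,0.0525,0],[-1,0,0,0,0,0,0]]'
```

```text
clock: 7.02
ee_pos: [0.6377, 0.01, 0.0791]
tool_rot: [-0.054, 0.032, 0.998, 0.002]
wrist_force: [0.2, -0.6, -1.5]
width: 0.0257
gripper_force: 78.6
clock: 7.43
ee_pos: [0.6369, 0.01, 0.0909]
tool_rot: [-0.157, 0.032, 0.987, 0.005]
wrist_force: [1.0, 0.4, -2.2]
width: 0.0252
gripper_force: 78.7
```

```bash
python3 -m jog '[[-1,0.19,0,-0.31,0,0.0525,0],[-1,0.19,0,-0.31,0,0.0525,0],[-1,0.22,0,-0.3,0,0.0525,0],[-1,0.22,0,-0.3,0,0.0525,0],[-1,0,0,0,0,0,0]]'; python3 - <<'E'
from workcell import robot, eyes
import cv2
s=robot.sense();print(s["joint_positions"].round(3),s["wrist_force"])
cv2.imwrite("pics/s5.png",cv2.resize(eyes.capture("side")["img"][120:320,130:400,::-1],None,fx=2.5,fy=2.5))
E
```

```text
clock: 7.85
ee_pos: [0.6332, 0.0102, 0.1047]
tool_rot: [-0.259, 0.031, 0.965, 0.008]
wrist_force: [0.6, 0.4, -1.8]
width: 0.0258
gripper_force: 78.7
[ 0.205  0.774  0.326 -0.134 -1.631 -1.814] [ 0.62048845  0.43585026 -1.8401547 ]
```

View pics/s5.png

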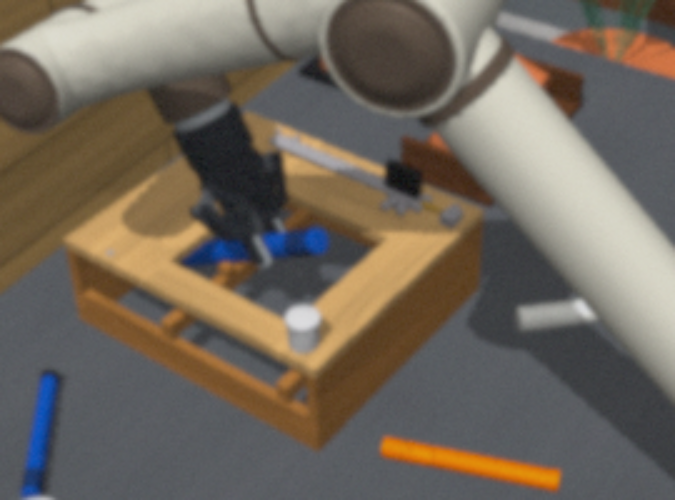

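The ringed end is up through the opening, the plain end is under the deck, and the keeper is between the studs. Next I draw it out along its axis.

```bash
python3 -m jog '[[-1,1.5,0,0,0,0,0],[-1,2,0,0,0,0,0],[-1,2,0,0,0,0,0],[-1,2,0,0,0,0,0],[-1,2,0,0,0,0,0]]'; python3 -m jog '[[-1,0,0,0,0,0,0],[-1,0,0,0,0,0,0]]'
```

```text
clock: 8.32
ee_pos: [0.549, 0.0156, 0.1541]
tool_rot: [-0.258, 0.031, 0.966, 0.008]
wrist_force: [0.7, -0.1, -2.0]
width: 0.0258
gripper_force: 78.7
clock: 8.48
ee_pos: [0.5499, 0.0157, 0.155]
tool_rot: [-0.257, 0.031, 0.966, 0.009]
wrist_force: [0.9, 0.4, -2.2]
width: 0.0256
gripper_force: 78.8
```

```bash
python3 -m jog '[[-1,1,0,-1.6,0,0,0],[-1,1.2,0,-2.08,0,0,0],[-1,1.2,0,-2.08,0,0,0],[-1,1.2,0,-2.08,0,0,0],[-1,1.2,0,-2.08,0,0,0]]'; python3 -m jog '[[-1,1,0,-1.73,0,0,0],[-1,0.5,0,-0.87,0,0,0],[-1,0,0,0,0,0,0],[-1,0,0,0,0,0,0],[-1,0,0,0,0,0,0]]'; python3 -m jog '[[-1,0,0,0,0,0,0],[-1,0,0,0,0,0,0],[-1,0,0,0,0,0,0]]';python3 - <<'E'
from workcell import robot, eyes
import cv2
s=robot.sense();print(s["dq"].round(3),s["wrist_force"])
cv2.imwrite("pics/s6.png",cv2.resize(eyes.capture("side")["img"][80:320,130:430,::-1],None,fx=2.2,fy=2.2))
E
```

```text
clock: 8.9
ee_pos: [0.5501, 0.0156, 0.2688]
tool_rot: [-0.259, 0.031, 0.965, 0.008]
wrist_force: [0.7, -0.8, -2.7]
width: 0.0257
gripper_force: 78.8
clock: 9.32
ee_pos: [0.5494, 0.0157, 0.2966]
tool_rot: [-0.261, 0.031, 0.965, 0.008]
wrist_force: [-0.8, 0.2, -2.0]
width: 0.0254
gripper_force: 78.8
clock: 9.57
ee_pos: [0.5497, 0.0156, 0.2977]
tool_rot: [-0.26, 0.031, 0.965, 0.008]
wrist_force: [-0.0, -0.5, -2.5]
width: 0.0253
gripper_force: 78.8
[-0.001 -0.005  0.008  0.001 -0.002  0.001] [-0.02836782 -0.46346929 -2.4956237 ]
```

View pics/s6.png

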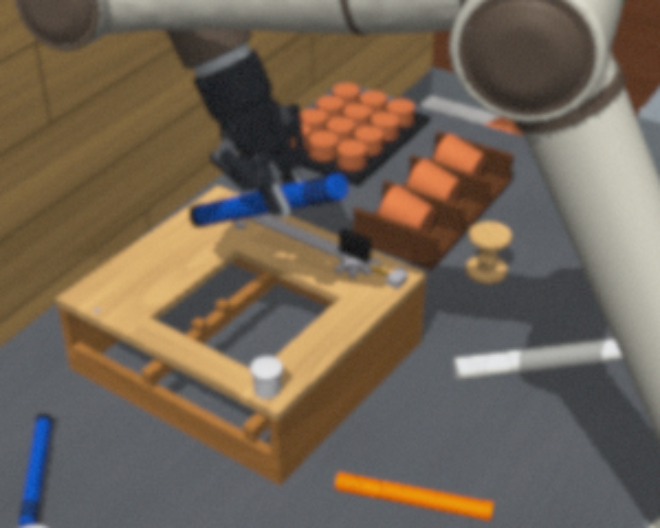

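The pump is clear of the rack and held still. The plain end is at about z 0.23, the keeper is parked, and the jar, pots and spool look undisturbed.

```bash
python3 -c "
from workcell import ticket
print(ticket.sign_off())"
```

```text
the job is handed in; nothing more can be done
None
```

I parked the keeper between the studs, drew the pump out ring end first, and handed the job in with it held still, its lower end about 110 mm above the deck by my estimate; the hand-in returned no verdict.

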